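Change over a chromatograph's autosampler

TASK

Get the autosampler ready for its next run: first switch the yellow mains isolator off (lever towards the robot). Then lift the finished red-capped turret off the drive's spindle and set it down flat in the middle of the grey tray; after that put the fresh blue-capped turret right down on the spindle and plug every orange relay block on the bench fully home in the relay base, one to a socket, in any order. When all are seated and let go, switch the isolator fully on again, and do not knock over the two solvent bottles or the jar.

Things in the scene. Friction and masses are not known exactly. Their poses are not given: they have to be found in the camera images.
- relay1: Plug-in relay block (up to two of the four are absent). Orange body 50 x 58 x 36 mm (x, y, z), silvery plate on top, over a black plug 40 x 48 x 20 mm pointing down (lowest 4 mm only 36 x 44). 56 mm tall, 0.18 kg, most of it in the plug. Origin: centre of the plug's underside, z up; the body spans z 20 to 56 mm. Stands on the table. All alike, fit any socket, either way round (half a turn).
- relay2: Plug-in relay block (up to two of the four are absent). Orange body 50 x 58 x 36 mm (x, y, z), silvery plate on top, over a black plug 40 x 48 x 20 mm pointing down (lowest 4 mm only 36 x 44). 56 mm tall, 0.18 kg, most of it in the plug. Origin: centre of the plug's underside, z up; the body spans z 20 to 56 mm. Stands on the table. All alike, fit any socket, either way round (half a turn).
- relay3: Plug-in relay block (up to two of the four are absent). Orange body 50 x 58 x 36 mm (x, y, z), silvery plate on top, over a black plug 40 x 48 x 20 mm pointing down (lowest 4 mm only 36 x 44). 56 mm tall, 0.18 kg, most of it in the plug. Origin: centre of the plug's underside, z up; the body spans z 20 to 56 mm. Stands on the table. All alike, fit any socket, either way round (half a turn).
- relay4: Plug-in relay block (up to two of the four are absent). Orange body 50 x 58 x 36 mm (x, y, z), silvery plate on top, over a black plug 40 x 48 x 20 mm pointing down (lowest 4 mm only 36 x 44). 56 mm tall, 0.18 kg, most of it in the plug. Origin: centre of the plug's underside, z up; the body spans z 20 to 56 mm. Stands on the table. All alike, fit any socket, either way round (half a turn).
- relay_base: Fixed light grey relay base, a block 70 x 270 x 30 mm (x, y, z) with four rectangular through-sockets in a row along its y. Origin: centre of its underside. A relay is home when its orange body rests on the block's top, so that the plug's underside is 10 mm above the table.
- relay_base_hole0 (a point): Centre of the mouth of socket 0, on top of the relay base (30 mm above the table), 66 mm apart along the base's y. The socket is 42 mm (base x) by 50 mm (base y), 30 mm deep, with a 2 mm chamfer; sides parallel to the base's.
- relay_base_hole1 (a point): Centre of the mouth of socket 1, on top of the relay base (30 mm above the table), 66 mm apart along the base's y. The socket is 42 mm (base x) by 50 mm (base y), 30 mm deep, with a 2 mm chamfer; sides parallel to the base's.
- relay_base_hole2 (a point): Centre of the mouth of socket 2, on top of the relay base (30 mm above the table), 66 mm apart along the base's y. The socket is 42 mm (base x) by 50 mm (base y), 30 mm deep, with a 2 mm chamfer; sides parallel to the base's.
- relay_base_hole3 (a point): Centre of the mouth of socket 3, on top of the relay base (30 mm above the table), 66 mm apart along the base's y. The socket is 42 mm (base x) by 50 mm (base y), 30 mm deep, with a 2 mm chamfer; sides parallel to the base's.
- drive: Fixed white turret drive, 120 x 120 x 30 mm, with an upright steel spindle 20 mm in diameter at its centre, whose domed end is 85 mm above the table (55 mm above the drive's top). Origin: centre of its underside. A turret is seated when its underside rests on the drive's top, 30 mm above the table.
- turret_done: Spool-shaped vial turret, 110 mm diameter: two aluminium discs with amber vials between (solid to z = 34 mm, red caps to 41 mm) and a red hub tube 40 mm in diameter rising to z = 76 mm, with a 24 mm bore right through. About 0.25 kg. Origin: centre of the underside, z up along the bore. Grip it from above across the hub. The finished one: at the start it sits on the drive's spindle.
- turret_fresh: Spool-shaped vial turret, 110 mm diameter: two aluminium discs with amber vials between (solid to z = 34 mm, blue caps to 41 mm) and a blue hub tube 40 mm in diameter rising to z = 76 mm, with a 24 mm bore right through. About 0.25 kg. Origin: centre of the underside, z up along the bore. Grip it from above across the hub. The fresh one: it stands on the table at the start.
- tray: Fixed grey open tray, 160 x 160 x 35 mm, walls and floor 5 mm. Origin: centre of its underside. The inner floor is 5 mm above the table; the finished turret is to lie flat with its centre within 30 mm of the tray's centre along either side.
- isolator: Fixed yellow mains isolator box, 90 x 70 x 40 mm, with a red pad on top on the robot's side (off) and a green pad on the far side (on). Origin: centre of its underside. The lever's hinge lies along its y, 40 mm above the origin; its x points roughly away from the robot.
- iso_lever (a joint): Angle of the lever (rad): 0 = off, leaning 0.5 rad from upright towards the robot (the isolator's -x); 1.0 = on, leaning 0.5 rad away (+x). At the start it is on. It stays where it is left, moves with about 1.5 N at its ball, and can be pushed with closed fingers.
- iso_lever_tip (a point): Centre of the red ball, 28 mm in diameter, at the end of the lever, 85 mm from its hinge (about 115 mm above the table at either end of its travel, 125 mm when upright).
- solvent1: Amber solvent bottle, 84 mm diameter, 190 mm tall; a bystander, stands behind the work. Origin: centre of its underside.
- solvent2: Amber solvent bottle, 72 mm diameter, 160 mm tall; a bystander, stands behind the work. Origin: centre of its underside.
- jar: Small closed jar, 52 mm diameter, 60 mm tall; a bystander, stands behind the work. Origin: centre of its underside.
Mind the look-alikes: they are no part of the job. Leave any purple look-alike of the relay3 alone.

How it is judged (in metres and radians):
On the way, in this order (a step that is already met when the one before it is completed fails the run):
1. the isolator is switched off (value of joint iso_lever below 0.12 rad), for 0.2 s.
2. with the isolator off, the finished turret lies flat in the tray, let go (value of joint iso_lever below 0.12 rad and z of turret_done in the frame of tray below 0.01 m and angle between turret_done's own z axis and vertical below 0.06 rad and linear speed of turret_done below 0.02 m/s and x of turret_done in the frame of tray between -0.03 and 0.03 m and y of turret_done in the frame of tray between -0.03 and 0.03 m and contact force between turret_done and the fingers below 0.2 N), for 0.2 s.
3. with the isolator still off, the fresh turret is down on the spindle and every relay is home in a socket, let go (value of joint iso_lever below 0.12 rad and z of turret_fresh in the frame of drive below 0.034 m and horizontal distance between turret_fresh and drive below 0.004 m and angle between turret_fresh's own z axis and vertical below 0.05 rad and linear speed of each of turret_fresh, turret_done, relay1, relay2, relay3, relay4 below 0.02 m/s and z of turret_done in the frame of tray below 0.01 m and angle between each of turret_done, relay1, relay2, relay3, relay4's own z axis and vertical below 0.06 rad and x of turret_done in the frame of tray between -0.03 and 0.03 m and y of turret_done in the frame of tray between -0.03 and 0.03 m and z of each of relay1, relay2, relay3, relay4 in the frame of relay_base below 0.0135 m and (horizontal distance between relay1 and relay_base_hole0 below 0.004 m or horizontal distance between relay1 and relay_base_hole1 below 0.004 m or horizontal distance between relay1 and relay_base_hole2 below 0.004 m or horizontal distance between relay1 and relay_base_hole3 below 0.004 m) and (horizontal distance between relay2 and relay_base_hole0 below 0.004 m or horizontal distance between relay2 and relay_base_hole1 below 0.004 m or horizontal distance between relay2 and relay_base_hole2 below 0.004 m or horizontal distance between relay2 and relay_base_hole3 below 0.004 m) and (horizontal distance between relay3 and relay_base_hole0 below 0.004 m or horizontal distance between relay3 and relay_base_hole1 below 0.004 m or horizontal distance between relay3 and relay_base_hole2 below 0.004 m or horizontal distance between relay3 and relay_base_hole3 below 0.004 m) and (horizontal distance between relay4 and relay_base_hole0 below 0.004 m or horizontal distance between relay4 and relay_base_hole1 below 0.004 m or horizontal distance between relay4 and relay_base_hole2 below 0.004 m or horizontal distance between relay4 and relay_base_hole3 below 0.004 m) and contact force between each of turret_fresh, relay1, relay2, relay3, relay4 and the fingers below 0.2 N), for 0.2 s.
At the end, for the whole second after the job is handed in: Lever on (above 0.88 rad); finished turret flat in the tray, within 30 mm of its centre along each side; fresh turret within 4 mm of the drive's top and axis; every relay present upright, within 4 mm of a socket's axis and 3.5 mm of home; all at rest (value of joint iso_lever above 0.88 rad and z of turret_fresh in the frame of drive below 0.034 m and horizontal distance between turret_fresh and drive below 0.004 m and angle between turret_fresh's own z axis and vertical below 0.05 rad and linear speed of each of turret_fresh, turret_done, relay1, relay2, relay3, relay4 below 0.02 m/s and z of turret_done in the frame of tray below 0.01 m and angle between each of turret_done, relay1, relay2, relay3, relay4's own z axis and vertical below 0.06 rad and x of turret_done in the frame of tray between -0.03 and 0.03 m and y of turret_done in the frame of tray between -0.03 and 0.03 m and z of each of relay1, relay2, relay3, relay4 in the frame of relay_base below 0.0135 m and (horizontal distance between relay1 and relay_base_hole0 below 0.004 m or horizontal distance between relay1 and relay_base_hole1 below 0.004 m or horizontal distance between relay1 and relay_base_hole2 below 0.004 m or horizontal distance between relay1 and relay_base_hole3 below 0.004 m) and (horizontal distance between relay2 and relay_base_hole0 below 0.004 m or horizontal distance between relay2 and relay_base_hole1 below 0.004 m or horizontal distance between relay2 and relay_base_hole2 below 0.004 m or horizontal distance between relay2 and relay_base_hole3 below 0.004 m) and (horizontal distance between relay3 and relay_base_hole0 below 0.004 m or horizontal distance between relay3 and relay_base_hole1 below 0.004 m or horizontal distance between relay3 and relay_base_hole2 below 0.004 m or horizontal distance between relay3 and relay_base_hole3 below 0.004 m) and (horizontal distance between relay4 and relay_base_hole0 below 0.004 m or horizontal distance between relay4 and relay_base_hole1 below 0.004 m or horizontal distance between relay4 and relay_base_hole2 below 0.004 m or horizontal distance between relay4 and relay_base_hole3 below 0.004 m)); the robot touches nothing.
It fails at once if a solvent bottle or the jar is knocked over (angle between any of solvent1, solvent2, jar's own z axis and vertical above 0.7 rad).
Of relay1, relay2, relay3, relay4 only 2 to 4 are there at a start; the rules pass over those that are not, and their reading is None.
At some moment in a run one of relay1, relay2, relay3, relay4, turret_fresh may be knocked a few centimetres aside while the robot is not near it.
Once in a run the grip may slacken for a moment while it holds something.
It also fails if it takes over 210 s, if anything falls off the work surface, if the arm or the gripper's body presses on something with over 40 N, if the wrist force passes 120 N, or if a joint passes its speed limit or range.

ROBOT

A 6-joint arm with a two-finger parallel gripper is mounted at the origin on the work surface. World frame = base frame: x ahead of the robot, y to its left, z up, the work surface at z = 0. Lengths are in m, angles in degrees, forces in N, time in s.
With the tool pointing down it reaches from about 0.25 to 0.8 m from the base axis. Payload 8.5 kg.
Tool frame: the origin (TCP) lies on the centre line of the jaws, within the pads' length; the fingertips stand 14 mm ahead of it and the grasp point (between the pads) lies 5 mm behind it; z points along the fingers, y is the line along which they close (so a half turn about z gives the same grasp; the last joint's range is limited). The gripper opens to 85 mm and grips with 20 to 120 N. Pads are 22 mm wide; open, the fingers measure 114 mm over their backs; the gripper's body (76 mm by 85 mm) begins 54 mm behind the grasp point. The pads swing forward as they close: fully open they stand 13 mm farther back than shut.
Start: joints at [-73.453, 13.648, -0.773, 75.585, 0, 90], TCP at [0.15, -0.503, 0.245] pointing down, gripper open.
Joint ranges: [-152.45, 152.45], [-59.26, 108.67], [-65.41, 83.53], [-104.44, 129.93], [-82.83, 76.93], [-180, 180]. Speed limits (degrees/s): [127.2, 127.2, 159.86, 180, 180, 180].

INTERFACE

Orientations are given as [roll, pitch, yaw] about the fixed x, y, z axes, in that order (R = Rz(yaw) Ry(pitch) Rx(roll)).
In Python, from rig import bot, imaging, look_for, place_of gives the robot as it stands.
- The arm moves only by the tool carry_out, never from a script. Its argument "targets" is a list of rows, each a list of 2 entries, a list of its own where there are three numbers: the shift along the world's x, y, z scaled (see below), then the turn, a rotation vector about the world's x, y, z scaled (see below). A call has 1 to 12 rows; each row shifts and turns the commanded pose from where the row before left it; what a row does not reach is not made up. The controller multiplies each number of a shift by 100 mm and each number of a turn by 90 degrees. A row lasts 1/8 s, in which the tool goes at most 62.5 mm and 10.7 degrees, less where a joint would pass 70% of its speed; a pose out of reach is approached as far as the arm can. A call with a number of a shift or a turn outside -1 to 1 is refused whole. A call with a gripper value outside its range is refused whole. "grip" is the closure, from -1 (fully open) to 1 (shut), set as the call begins (left out, the last holds). The fingers move at their own pace and stop on an object; the grip force is fixed at half the most. Time passes only in rows, so rows that do not move let the fingers close. It gives the time, the measured TCP pose, the force, the opening and the grip force at its end, in the units of the state.
- bot.state(): the state, without advancing time (a new reading comes with each control period).
- imaging.snapshot(name): name is "side" or "top" or "wrist"; returns (picture, depth): 480x640x3 uint8, red, green, blue; 480x640 float32, m along the optical axis (not along the pixel's ray), 0 where there is no reading.
- imaging.get_calibration(name): a dict with "mtx" (3x3 intrinsics, pixels), "k1" (the pictures are not rectified: a ray, as slopes to the right and down, at radius r is drawn at 1 + k1 r^2 times it, then the intrinsics apply), "world_to_cam" (4x4, takes a point from world to camera coordinates); the wrist camera has in their place "hand_eye" (4x4, takes a point from camera to tool coordinates, whose origin is the TCP and whose axes are the flange's). Camera axes: x right, y down, z forward; pixel columns grow to the right and rows downward; lengths in m; the calibration is good to about 2 mm. A picture is of the moment at which its call begins: read the wrist's pose just before it. get_calibration takes no time and is no camera call.
- bot.finish_job(): hands the job in; it is judged then, once.
Trained networks look in the newest picture that a camera, given by its name, has taken for a name from the list of things; names that differ only in an ending like _2 or _b are one class to them, and where a whole thing is asked for, a point or a joint stands for the part that bears it (a point fixed in the world has none). Each returns a list of dicts, best first, with "score" (0 to 1); they miss things now and then, are a little off and sometimes report something else, mostly with a low value. They report only what shows in the picture. A call takes as long as a camera call. They do not tell look-alikes from the thing itself.
- look_for(camera, query): "bbox" ([left, top, right, bottom] in pixels, round what is visible of it).
- place_of(camera, query): "position" ([column, row] in pixels: a listed point, or the origin of a listed thing).
The state is a dict: "t": time; "qpos": joint angles; "dq": joint speeds; "joint_efforts": joint torques, N m; "eef_pos": TCP position; "ee_rot": TCP orientation; "ft_force": force on the tool from outside, world axes, zero at the start; "wrist_torque": the same for the moment, N m; "grip_width": finger opening in m; "finger_force": force on a finger pad.
Only numpy, scipy, OpenCV 4.12 (cv2) and the standard library are available. Lean on these libraries where they do the work, as an engineer would, in place of code of your own. Each camera call takes 0.05 s, during which the arm holds its last target. There are 200 camera calls.

## Working session

There is one attempt and no reset: what is moved stays moved. The work goes in short steps, Python scripts to look and compute and a tool call to move; the robot and the scene stay as the last step left them, time stands still between calls to the robot, and variables do not carry over. Pictures are saved under pics/ and viewed, at most 14 in all, crops included, and the job is handed in when it is done.

Besides the shell and the picture viewer there is one more tool, called after "Emit:" by a JSON object that holds its "api" and its "payload". carry_out: Moves the arm, as the interface text tells. Its arguments: {"type":"object","properties":{"targets":{"type":"array","items":{"type":"array"}},"grip":{"type":"number"}},"required":["targets"]}

```bash
ls; mkdir -p pics; cat > h.py <<'E'
import numpy as np, cv2
from rig import bot, imaging, look_for, place_of
from scipy.spatial.transform import Rotation as R
def cam(n):
    c=imaging.get_calibration(n); K=np.array(c["mtx"]); k1=c["k1"]
    if "world_to_cam" in c: T=np.linalg.inv(np.array(c["world_to_cam"]))
    else:
        s=bot.state(); W=np.eye(4); W[:3,:3]=R.from_euler('xyz',s["ee_rot"],degrees=True).as_matrix(); W[:3,3]=s["eef_pos"]
        T=W@np.array(c["hand_eye"])
    return K,k1,T
def ray(C,uv):
    K,k1,T=C; uv=np.atleast_2d(np.asarray(uv,float))
    d=np.c_[(uv[:,0]-K[0,2])/K[0,0],(uv[:,1]-K[1,2])/K[1,1]]
    p=d.copy()
    for _ in range(20): p=d/(1+k1*(p**2).sum(1,keepdims=True))
    return np.c_[p,np.ones(len(p))]
def world(C,uv,depth):
    T=C[2]; return (ray(C,uv)*np.reshape(depth,(-1,1)))@T[:3,:3].T+T[:3,3]
def onz(C,uv,z):
    T=C[2]; d=ray(C,uv)@T[:3,:3].T; o=T[:3,3]; return o+d*((z-o[2])/d[:,2:])
def cloud(C,dep):
    v,u=np.mgrid[0:480,0:640]; return world(C,np.c_[u.ravel(),v.ravel()],dep.ravel()).reshape(480,640,3)
def snap(n,f=None):
    C=cam(n); p,d=imaging.snapshot(n)
    if f: cv2.imwrite(f,p[:,:,::-1])
    return C,p,d
E
python3 - <<'E'
from h import *
s=bot.state(); print(s)
ims=[]
for n in("top","side","wrist"):
    C,p,d=snap(n,f"pics/{n}0.png"); np.savez(f"{n}0.npz",p=p,d=d,T=C[2],K=C[0],k1=C[1]); print(n,C[2][:3,3].round(3),C[2][:3,2].round(2))
E
```

```text
pics
{'t': 0.0, 'qpos': array([-7.34514110e+01,  1.36832682e+01, -8.16011801e-01,  7.55841337e+01,
        3.15247046e-03,  9.00001353e+01]), 'dq': array([-0.00891562, -0.01109473,  0.00569045,  0.02677037,  0.0376681 ,
        0.10750146]), 'joint_efforts': array([ 3.02389577e-03, -5.38782442e+01,  3.46436512e+01,  1.88154884e-02,
        3.53327368e-04,  2.60060398e-05]), 'eef_pos': array([ 0.14944086, -0.50288072,  0.24466277]), 'ee_rot': array([-1.79916586e+02, -3.15227017e-03,  1.65484491e+01]), 'ft_force': array([ 0.04521364, -0.02193052, -0.35703694]), 'wrist_torque': array([ 0.0104658 , -0.02578799, -0.01556569]), 'finger_force': 0.0, 'grip_width': 0.08551932453849652}
top [ 0.482 -0.01   1.462] [ 0.05  0.01 -1.  ]
side [0.25  0.599 0.657] [ 0.37 -0.67 -0.65]
wrist [ 0.229 -0.48   0.375] [-0.31 -0.09 -0.95]
```

View pics/top0.png

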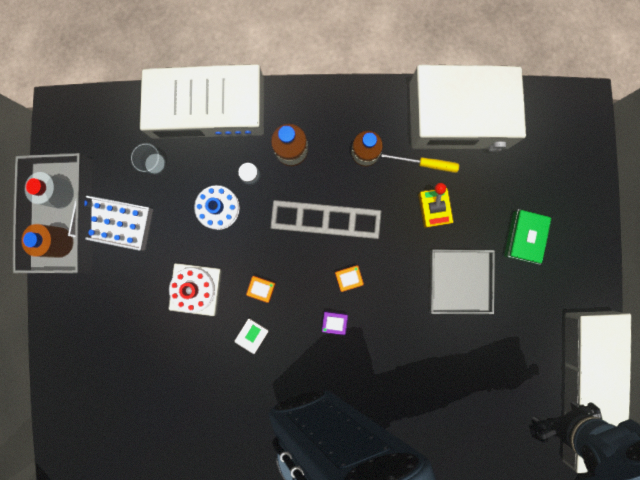

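View pics/side0.png

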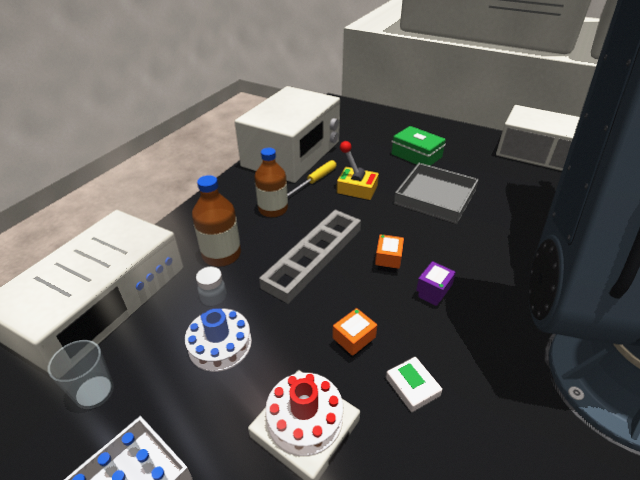

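Top view: red turret on its drive (190,289), blue turret (214,206), relay base (326,219), orange relays at (260,289) and (348,279), purple decoy (335,323), isolator (437,205) with its ball at (440,188), and tray (462,282). The side view confirms two oranges. The arm hides part of the scene, so I'll check that later.

```bash
cat >> h.py <<'E'
def comps(C,p,d,lo,hi,zmin,zmax,amin=25):
    hsv=cv2.cvtColor(p,cv2.COLOR_RGB2HSV); m=cv2.inRange(hsv,np.array(lo),np.array(hi)); P=cloud(C,d)
    m[(d<=0)|(P[:,:,2]<zmin)|(P[:,:,2]>zmax)]=0
    n,l,st,ce=cv2.connectedComponentsWithStats(m); out=[]
    for i in range(1,n):
        if st[i,4]>=amin:
            Q=P[l==i]; r=cv2.minAreaRect((Q[:,:2]*1000).astype(np.float32)); out.append((ce[i].round(),st[i,4],np.median(Q,0).round(4),np.array(r[0]).round(1),np.array(r[1]).round(1),round(r[2],1)))
    return out
COL=dict(orange=((8,150,90),(20,255,255)),blue=((105,150,60),(125,255,255)),red=((0,170,70),(3,255,255)),yellow=((22,150,90),(32,255,255)),purple=((130,80,50),(160,255,255)),grey=((0,0,95),(180,40,200)))
E
python3 - <<'E'
from h import *
for n in("top","side"):
    z=np.load(f"{n}0.npz"); C=(z["K"],float(z["k1"]),z["T"]); p,d=z["p"],z["d"]
    print("==",n)
    for c,zr in dict(orange=(.01,.08),blue=(.03,.16),red=(.05,.16),yellow=(.01,.06),purple=(.01,.08),grey=(-.0,.045)).items():
        for o in comps(C,p,d,*COL[c],*zr,amin=25 if c!="grey" else 300): print(c,*o)
    if n=="side": continue
    snap(n)
for n in("top","side"):
    C,p,d=snap(n)
    for q in["relay1","relay_base","relay_base_hole0","relay_base_hole1","relay_base_hole2","relay_base_hole3","drive","turret_done","turret_fresh","tray","isolator","iso_lever_tip"]:
        zz=.03 if "hole" in q else .117 if "tip" in q else 0.03 if q=="turret_done" else 0.
        print(n,q,[(round(r["score"],2),onz(C,r["position"],zz)[0,:2].round(4)) for r in place_of(n,q)])
E
```

```text
== top
orange [440. 222.] 28 [ 0.5877 -0.2942  0.0396] [ 588.4 -292.2] [12.9 48. ] 21.6
orange [348. 278.] 221 [ 0.452  -0.0584  0.0551] [452.3 -62.6] [50.2 58.3] 16.2
orange [261. 288.] 247 [0.4267 0.1525 0.0552] [428.  153.9] [58.5 50.4] 70.3
blue [369. 140.] 102 [ 0.7701 -0.1098  0.1579] [ 771.5 -111. ] [29.9 30.4] 88.2
blue [213. 205.] 162 [0.6337 0.2682 0.0731] [632.7 267. ] [36.2 34.9] 46.9
blue [ 91. 232.] 25 [0.572  0.5917 0.0482] [570.8 590.5] [13.4 12.9] 88.8
blue [ 38. 240.] 35 [0.5477 0.6847 0.1528] [546.8 685.1] [12.1 29.6] 79.5
red [ 35. 186.] 220 [0.6784 0.6959 0.1546] [678.8 699.2] [43.5 34.6] 87.7
red [440. 188.] 82 [ 0.6634 -0.2778  0.1266] [ 664.  -279.1] [21.5 25.4] 43.5
red [187. 290.] 124 [0.4269 0.3241 0.1052] [426.1 324. ] [35.  35.6] 88.0
yellow [439. 164.] 369 [ 0.7364 -0.2972  0.0222] [ 737.7 -298.9] [99.6 25.8] 79.9
yellow [435. 209.] 576 [ 0.6178 -0.274   0.0387] [ 625.4 -285. ] [91.1 70.4] 8.3
purple [334. 322.] 279 [ 0.3496 -0.0259  0.055 ] [342.3 -25.9] [58.5 51.5] 83.0
grey [ 56. 196.] 1418 [0.6444 0.7087 0.0057] [670.3 719.5] [133.  188.9] 89.2
grey 
[... 5610 characters left out ...]
ole2 [(0.91, array([0.6056, 0.0261])), (0.84, array([ 0.5875, -0.1092])), (0.81, array([ 0.5931, -0.0417])), (0.68, array([0.6057, 0.0944])), (0.45, array([0.6135, 0.2838]))]
side relay_base_hole3 [(0.91, array([0.6056, 0.0261])), (0.84, array([ 0.5875, -0.1092])), (0.81, array([ 0.5931, -0.0417])), (0.68, array([0.6057, 0.0944])), (0.45, array([0.6135, 0.2838]))]
side drive []
side turret_done [(0.55, array([0.4224, 0.3275]))]
side turret_fresh [(0.63, array([0.6314, 0.2666]))]
side tray [(0.56, array([ 0.4423, -0.3552])), (0.53, array([0.6274, 0.0781]))]
side isolator [(0.93, array([ 0.6312, -0.2853])), (0.59, array([0.4279, 0.1528]))]
side iso_lever_tip [(0.69, array([ 0.6619, -0.2697]))]
```

```bash
python3 - <<'E'
from h import *
z=np.load("top0.npz"); C=(z["K"],float(z["k1"]),z["T"]); P=cloud(C,z["d"]).reshape(-1,3); P=P[z["d"].ravel()>0]
z=np.load("side0.npz"); C=(z["K"],float(z["k1"]),z["T"]); Q=cloud(C,z["d"]).reshape(-1,3)[z["d"].ravel()>0]
for n,A in(("top",P),("side",Q)):
  for x in np.arange(.66,.84,.015):
    print(n,round(x,3),[ (lambda m: round(A[m,2].max(),3) if m.any() else None)((abs(A[:,0]-x)<.0075)&(abs(A[:,1]-y)<.02)) for y in (-.20,-.24,-.28,-.32,-.36)])
E
```

```text
top 0.66 [np.float64(0.009), np.float64(0.043), np.float64(0.134), np.float64(0.044), np.float64(0.007)]
top 0.675 [np.float64(0.003), np.float64(0.008), np.float64(0.134), np.float64(0.041), np.float64(0.007)]
top 0.69 [np.float64(0.014), np.float64(0.007), np.float64(0.005), np.float64(0.006), np.float64(0.008)]
top 0.705 [np.float64(0.007), np.float64(0.007), np.float64(0.005), np.float64(0.01), np.float64(0.007)]
top 0.72 [np.float64(0.005), np.float64(0.006), np.float64(0.022), np.float64(0.029), np.float64(0.026)]
top 0.735 [np.float64(0.009), np.float64(0.027), np.float64(0.03), np.float64(0.032), np.float64(0.029)]
top 0.75 [np.float64(0.022), np.float64(0.028), np.float64(0.032), np.float64(0.025), np.float64(0.006)]
top 0.765 [np.float64(0.016), np.float64(0.007), np.float64(0.008), np.float64(0.006), np.float64(0.009)]
top 0.78 [np.float64(0.005), np.float64(0.149), np.float64(0.146), np.float64(0.144), np.float64(0.146)]
top 0.795 [np.float64(0.007), np.float64(0.148), np.float64(0.145), np.float64(0.146), np.float64(0.144)]
top 0.81 [np.float64(0.009), np.float64(0.144),
[... 688 characters left out ...]
t64(0.003), np.float64(0.026), np.float64(0.028), np.float64(0.028), np.float64(0.025)]
side 0.75 [np.float64(0.017), np.float64(0.027), np.float64(0.025), np.float64(0.021), np.float64(0.001)]
side 0.765 [np.float64(0.002), np.float64(0.003), np.float64(0.004), np.float64(0.003), np.float64(0.003)]
side 0.78 [np.float64(0.003), np.float64(0.141), np.float64(0.142), np.float64(0.141), np.float64(0.141)]
side 0.795 [np.float64(0.003), np.float64(0.141), np.float64(0.141), np.float64(0.142), np.float64(0.141)]
side 0.81 [None, np.float64(0.141), np.float64(0.142), np.float64(0.142), np.float64(0.141)]
side 0.825 [None, np.float64(0.142), np.float64(0.142), np.float64(0.142), np.float64(0.142)]
```

Emit:
{"api": "carry_out", "payload": {"targets": [[[0.5,0.3,0.15],[0,0,0]],[[0.5,0.3,0.15],[0,0,-0.09]],[[0.5,0.3,0],[0,0,0]],[[0.5,0.3,0],[0,0,0]],[[0.5,0.3,0],[0,0,0]],[[0.5,0.2,0],[0,0,0]],[[0.5,0.2,0],[0,0,0]],[[0.5,0.1,0],[0,0,0]],[[0.5,0.1,0],[0,0,0]],[[0.5,0.12,0],[0,0,0]],[[0,0,0],[0,0,0]],[[0,0,0],[0,0,0]]], "grip": 1}}

```text
t: 3.0
eef_pos: [0.6493, -0.2811, 0.2747]
ee_rot: [-180.0, 0.1, 8.5]
ft_force: [0.2, 0.5, 0.0]
grip_width: 0.0002
finger_force: 0.0
```

Emit:
{"api": "carry_out", "payload": {"targets": [[[0.5,0.08,0],[0,0,0]],[[0.06,0,-0.4],[0,0,0]],[[0,0,-0.4],[0,0,0]],[[0,0,-0.4],[0,0,0]],[[0,0,-0.4],[0,0,0]],[[-0.2,-0.03,0],[0,0,0]],[[-0.2,-0.03,0.05],[0,0,0]],[[-0.2,-0.03,0.05],[0,0,0]],[[-0.2,-0.03,-0.05],[0,0,0]],[[-0.2,-0.03,-0.05],[0,0,0]],[[0,0,0],[0,0,0]]]}}

```text
t: 4.38
eef_pos: [0.6091, -0.2895, 0.1188]
ee_rot: [179.8, -0.7, 8.4]
ft_force: [17.8, 1.3, -1.5]
grip_width: 0.0002
finger_force: 8.7
```

Emit:
{"api": "carry_out", "payload": {"targets": [[[0.2,0.03,0],[0,0,0]],[[0,0,0.4],[0,0,0]],[[0,0,0.5],[0,0,0]],[[0,0,0.5],[0,0,0]],[[-0.2,0.5,0.3],[0,0,0]],[[-0.3,0.5,0],[0,0,0]],[[-0.3,0.5,0],[0,0,0]],[[-0.3,0.5,0],[0,0,0]],[[-0.3,0.5,0],[0,0,0]],[[-0.3,0.5,0],[0,0,0]],[[-0.2,0.5,0],[0,0,0]],[[-0.2,0.4,0],[0,0,0]]], "grip": -1}}

```text
t: 5.88
eef_pos: [0.4177, 0.0817, 0.286]
ee_rot: [-178.8, -0.1, 10.4]
ft_force: [0.1, -0.4, 0.7]
grip_width: 0.0854
finger_force: 0.0
```

Emit:
{"api": "carry_out", "payload": {"targets": [[[-0.1,0.4,0],[0,0,0]],[[0,0.5,0],[0,0,0]],[[0,0.5,-0.3],[0,0,0]],[[0,0.5,-0.4],[0,0,0]],[[0,0,0],[0,0,0]],[[0,0,0],[0,0,0]]]}}

```text
t: 6.62
eef_pos: [0.4367, 0.1687, 0.2167]
ee_rot: [-174.1, 0.1, 17.5]
ft_force: [0.6, -1.1, -0.4]
grip_width: 0.0856
finger_force: 0.0
```

```bash
cat > look.py <<'E'
from h import *
import sys
n=sys.argv[1]; C,p,d=snap(n,f"pics/{sys.argv[2]}.png"); print(bot.state()["eef_pos"].round(4))
for c,zr in dict(orange=(.01,.08),blue=(.06,.1),red=(.035,.16)).items():
    for o in comps(C,p,d,*COL[c],*zr,amin=60): print(c,*o)
E
python3 look.py wrist w1; python3 look.py top t1; python3 look.py side s1
```

```text
[0.4368 0.1686 0.2171]
orange [349. 229.] 2611 [0.4387 0.1575 0.0572] [426.7 155.2] [57.8 50.1] 70.4
orange [588. 282.] 3900 [ 0.4559 -0.0432  0.0554] [450.8 -62.7] [51.  59.5] 15.6
red [101. 190.] 128 [0.4136 0.3425 0.107 ] [409.9 350. ] [33.8 34.6] 38.4
[0.4368 0.1686 0.2174]
orange [348. 278.] 228 [ 0.452  -0.0564  0.0554] [452.6 -62.5] [49.9 58.1] 16.3
blue [214. 205.] 134 [0.6318 0.2633 0.0743] [632.6 267.1] [36.9 34.7] 89.0
red [ 35. 186.] 219 [0.6784 0.6949 0.1543] [678.8 698.3] [40.4 35.1] 84.2
red [443. 221.] 110 [ 0.5863 -0.2866  0.1227] [ 585.5 -287.6] [31.9 22.7] 44.1
[0.4367 0.1686 0.2174]
orange [389. 254.] 519 [ 0.4419 -0.0385  0.051 ] [449.8 -62.4] [49.6 63.1] 16.0
orange [354. 334.] 888 [0.4171 0.1749 0.0531] [425.9 156.5] [59.7 51.7] 71.2
blue [213. 318.] 200 [0.632  0.2702 0.0759] [632.9 269.6] [37.1 37.1] 63.4
red [305. 393.] 777 [0.4262 0.3239 0.1032] [433.4 316.9] [37.2 66.6] 37.1
red [325. 386.] 68 [0.413  0.2882 0.0709] [413.4 287.6] [10.7 13.9] 51.2
red [279. 391.] 60 [0.4671 0.3285 0.0714] [467.2 327.8] [10.2 12.7] 31.9
red [333. 401.] 73 [0.3918 0.3029 0.0709] [392.3 301.9] [11.3 13.2] 26.5
red [330. 418.] 75 [0.3829 0.3276 0.0714] [383.4 326.6] [ 9.6 12.9] 27.4
red [317. 431.] 72 [0.3905 0.3525 0.0718] [390.9 351.2] [10.7 11.6] 29.0
```

View pics/t1.png

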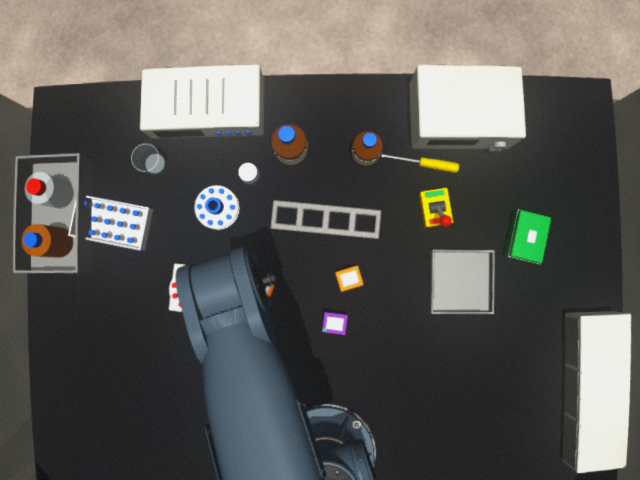

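View pics/w1.png

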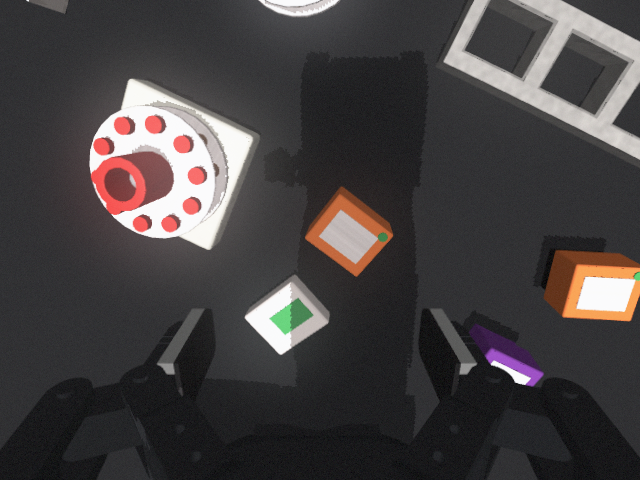

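Lever now leans to off (ball at (443,221) top view). Exactly two relays, nothing hidden. The wrist view shows the red hub at (122,184) and a relay at (348,230).

```bash
cat > go.py <<'E'
from h import *
import sys
x,y,z,yaw=map(float,sys.argv[1:5]); s=bot.state()
r=R.from_euler('xyz',s["ee_rot"],degrees=True); t=R.from_euler('xyz',[180,0,yaw],degrees=True)
print("t",s["t"],"q",s["qpos"].round(1),"rot",s["ee_rot"].round(2)); print("shift/100mm",((np.array([x,y,z])-s["eef_pos"])*10).round(3),"turn/90",((t*r.inv()).as_rotvec(degrees=True)/90).round(4))
E
python3 go.py .427 .324 .2 17
```

```text
t 6.775 q [ 17.4   8.7 -11.5  69.8   5.9 179.9] rot [-1.7409e+02 -2.0000e-02  1.7470e+01]
shift/100mm [-0.097  1.554 -0.174] turn/90 [-0.0628 -0.0192 -0.0052]
```

Emit:
{"api": "carry_out", "payload": {"targets": [[[0,0.1,0.2],[0,0,0.1]],[[0,0.1,0.2],[-0.06,-0.02,0.1]],[[0,0.15,0],[0,0,0.11]],[[0,0.2,0],[0,0,0.11]],[[-0.1,0.2,0],[0,0,0.11]],[[0,0.2,0],[0,0,0.11]],[[0,0.2,0],[0,0,0.11]],[[0,0.2,0],[0,0,0.08]],[[0,0.2,0],[0,0,0]],[[0,0,0],[0,0,0]]]}}

```text
t: 8.02
eef_pos: [0.4262, 0.3249, 0.2566]
ee_rot: [-179.7, 1.3, 92.1]
ft_force: [-1.2, -0.6, 0.2]
grip_width: 0.0852
finger_force: 0.0
```

```bash
python3 look.py wrist w2; python3 go.py .4265 .324 .092 90
```

```text
[0.4261 0.3241 0.2565]
orange [313. 340.] 1847 [0.4267 0.1756 0.0561] [426.  155.9] [58.3 50. ] 70.6
blue [529. 272.] 1407 [0.6307 0.27   0.0758] [632.6 268.6] [37.4 40. ] 51.3
red [354. 234.] 67 [0.4608 0.3016 0.0726] [460.6 302.6] [10.1 11.3] 2.6
red [303. 248.] 102 [0.4137 0.2859 0.0724] [413.7 286.1] [11.3 11.3] 1.7
red [330. 249.] 102 [0.4389 0.2865 0.0724] [439.8 286.9] [11.2 10.9] 2.3
t 8.075 q [ 37.7  15.3   3.1  78.9  -0.9 125.7] rot [-179.65    1.33   92.07]
shift/100mm [ 4.000e-03 -1.000e-03 -1.645e+00] turn/90 [ 0.0148 -0.0036 -0.0229]
```

Emit:
{"api": "carry_out", "payload": {"targets": [[[0,0,-0.4],[0.015,-0.004,-0.02]],[[0,0,-0.4],[0,0,0]],[[0,0,-0.4],[0,0,0]],[[0,0,-0.3],[0,0,0]],[[0,0,-0.14],[0,0,0]],[[0,0,0],[0,0,0]]]}}

```text
t: 8.82
eef_pos: [0.4259, 0.3233, 0.0921]
ee_rot: [-180.0, 0.0, 90.3]
ft_force: [-0.5, -0.7, 0.4]
grip_width: 0.0854
finger_force: 0.0
```

Emit:
{"api": "carry_out", "payload": {"targets": [[[0,0,0],[0,0,0]],[[0,0,0],[0,0,0]],[[0,0,0],[0,0,0]],[[0,0,0],[0,0,0]],[[0,0,0],[0,0,0]],[[0,0,0],[0,0,0]],[[0,0,0],[0,0,0]],[[0,0,0],[0,0,0]]], "grip": 1}}

```text
t: 9.82
eef_pos: [0.4265, 0.3243, 0.0933]
ee_rot: [179.9, -0.1, 90.4]
ft_force: [-1.1, -1.4, 6.3]
grip_width: 0.038
finger_force: 60.9
```

Emit:
{"api": "carry_out", "payload": {"targets": [[[0,0,0.1],[0,0,0]],[[0,0,0.15],[0,0,0]],[[0,0,0.2],[0,0,0]],[[0,0,0.25],[0,0,0]],[[0,0,0.25],[0,0,0]],[[0,0,0.25],[0,0,0]],[[0,0,0],[0,0,0]]]}}

```text
t: 10.7
eef_pos: [0.4268, 0.3245, 0.2146]
ee_rot: [179.8, -0.2, 90.4]
ft_force: [-0.0, 0.8, -2.7]
grip_width: 0.038
finger_force: 60.9
```

```bash
python3 look.py side s2; python3 go.py .440 -.353 .2 90
```

```text
[0.4263 0.3241 0.213 ]
orange [359. 188.] 373 [ 0.6037 -0.2523  0.0249] [ 603.8 -262.9] [100.8  52.2] 43.1
orange [389. 254.] 518 [ 0.442  -0.0387  0.0511] [449.6 -61.9] [49.6 61.3] 16.1
orange [359. 337.] 648 [0.4097 0.1728 0.0504] [420.3 158.2] [60.1 41.9] 72.5
blue [213. 318.] 199 [0.6317 0.2699 0.076 ] [632.9 269.5] [36.3 37.2] 49.6
red [376. 153.] 97 [ 0.5811 -0.282   0.1208] [ 581.7 -284.2] [23.8 21.1] 24.8
t 10.75 q [ 37.2  15.3  -3.3  71.3   0.  126.9] rot [ 1.7989e+02 -8.0000e-02  9.0370e+01]
shift/100mm [ 0.137 -6.771 -0.13 ] turn/90 [-0.0009  0.0012 -0.0041]
```

View pics/s2.png

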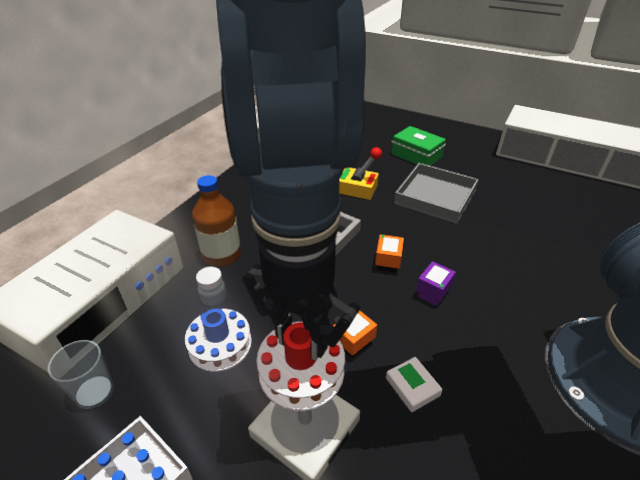

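The turret hangs clear above the spindle (300,400), gripped upright.

Emit:
{"api": "carry_out", "payload": {"targets": [[[0,-0.3,0],[0,0,0]],[[0,-0.5,0],[0,0,0]],[[0,-0.5,0],[0,0,0]],[[0,-0.5,0],[0,0,0]],[[0,-0.5,0],[0,0,0]],[[0,-0.5,0],[0,0,0]],[[0,-0.5,0],[0,0,0]],[[0.05,-0.5,0],[0,0,0]],[[0,-0.5,0],[0,0,0]],[[0.05,-0.5,0],[0,0,0]],[[0,-0.5,0],[0,0,0]],[[0,-0.5,0],[0,0,0]]]}}

```text
t: 12.25
eef_pos: [0.4353, -0.2575, 0.2111]
ee_rot: [-180.0, -0.1, 90.4]
ft_force: [0.6, 0.8, -3.2]
grip_width: 0.0381
finger_force: 60.8
```

Emit:
{"api": "carry_out", "payload": {"targets": [[[0,-0.5,0],[0,0,0]],[[0,-0.3,0],[0,0,0]],[[0.04,-0.17,0],[0,0,0]],[[0,0,0],[0,0,0]]]}}

```text
t: 12.75
eef_pos: [0.44, -0.3534, 0.2113]
ee_rot: [-180.0, -0.1, 90.3]
ft_force: [0.1, 0.4, -3.0]
grip_width: 0.0378
finger_force: 60.8
```

```bash
python3 go.py .440 -.353 .07 90; python3 - <<'E'
from h import *
C,p,d=snap("side","pics/s3.png"); 
for o in comps(C,p,d,*COL["red"],.03,.3,amin=100): print(*o)
print(bot.state()["grip_width"])
E
```

```text
t 12.75 q [-38.8  18.3   0.7  72.5   0.   50.9] rot [-1.7997e+02 -7.0000e-02  9.0310e+01]
shift/100mm [-0.     0.004 -1.413] turn/90 [-0.0008 -0.0003 -0.0034]
[449. 123.] 409 [ 0.4372 -0.3353  0.2093] [ 435.4 -334.6] [36.4 65.1] 20.6
0.037867998729043534
```

Emit:
{"api": "carry_out", "payload": {"targets": [[[0,0,-0.3],[0,0,0]],[[0,0,-0.4],[0,0,0]],[[0,0,-0.4],[0,0,0]],[[0,0,-0.2],[0,0,0]],[[0,0,-0.07],[0,0,0]],[[0,0,-0.04],[0,0,0]],[[0,0,-0.03],[0,0,0]],[[0,0,0],[0,0,0]]]}}

```text
t: 13.8
eef_pos: [0.4403, -0.3532, 0.0688]
ee_rot: [179.9, 0.0, 90.4]
ft_force: [0.9, -0.0, -1.9]
grip_width: 0.0378
finger_force: 65.4
```

Emit:
{"api": "carry_out", "payload": {"targets": [[[0,0,-0.01],[0,0,0]],[[0,0,0],[0,0,0]],[[0,0,0],[0,0,0]],[[0,0,0],[0,0,0]],[[0,0,0],[0,0,0]],[[0,0,0.3],[0,0,0]],[[0,0,0.4],[0,0,0]],[[0,0.2,0.5],[0,0,0]],[[0,0.4,0.4],[0,0,0]],[[0,0.5,0],[0,0,0]],[[0,0.5,0],[0,0,0]],[[0,0.5,0],[0,0,0]]], "grip": -1}}

```text
t: 15.3
eef_pos: [0.4398, -0.1417, 0.2275]
ee_rot: [179.9, -0.0, 90.3]
ft_force: [0.9, 0.5, 0.1]
grip_width: 0.0854
finger_force: 0.0
```

```bash
python3 look.py side s4;python3 look.py top t4; python3 go.py .633 .268 .25 90
```

```text
[ 0.439  -0.1373  0.2275]
orange [358. 188.] 386 [ 0.6079 -0.2523  0.0253] [ 607.6 -262.5] [105.4  54. ] 43.2
orange [389. 254.] 524 [ 0.4427 -0.0386  0.0515] [449.8 -61.4] [49.1 61.5] 15.6
orange [354. 334.] 889 [0.4164 0.1746 0.0528] [425.5 156.4] [59.3 51.2] 70.4
blue [213. 318.] 201 [0.6319 0.2697 0.0759] [632.4 269.8] [36.2 37.7] 53.6
red [376. 153.] 97 [ 0.581  -0.2824  0.1205] [ 582.  -284.8] [24.3 18.8] 32.1
red [439. 176.] 320 [ 0.4375 -0.3364  0.0697] [ 439.9 -361.9] [38.1 70.6] 3.6
[ 0.4395 -0.1396  0.2276]
orange [348. 278.] 250 [ 0.4541 -0.0587  0.0552] [452.2 -62.5] [49.5 58. ] 16.4
orange [261. 288.] 247 [0.4269 0.1519 0.0553] [427.9 154. ] [58.4 50.1] 70.4
blue [214. 205.] 131 [0.6324 0.2642 0.0739] [632.9 266.5] [36.6 34.8] 89.1
red [ 35. 186.] 218 [0.6778 0.695  0.1544] [678.1 699.1] [40.9 37.4] 60.8
red [443. 221.] 107 [ 0.5865 -0.2868  0.1222] [ 586.3 -287. ] [33.8 21.2] 47.7
red [471. 281.] 70 [ 0.4407 -0.3592  0.079 ] [ 440.9 -357.8] [18.  34.1] 88.6
t 15.4 q [-17.7   7.8 -10.9  71.3   0.1  71.7] rot [ 1.7997e+02 -8.0000e-02  9.0580e+01]
shift/100mm [1.935 4.076 0.224] turn/90 [-0.0008  0.0003 -0.0065]
```

View pics/s4.png

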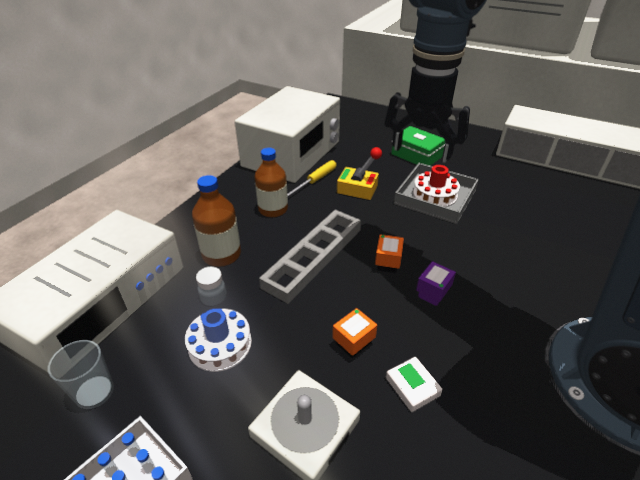

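Red turret lies flat in the tray (438,185), spindle free (304,405), blue turret undisturbed (217,335).

Emit:
{"api": "carry_out", "payload": {"targets": [[[0.21,0.45,0.02],[0,0,0]],[[0.21,0.45,0],[0,0,0]],[[0.21,0.45,0],[0,0,0]],[[0.21,0.45,0],[0,0,0]],[[0.21,0.45,0],[0,0,0]],[[0.22,0.45,0],[0,0,0]],[[0.22,0.45,0],[0,0,0]],[[0.22,0.45,0],[0,0,0]],[[0.22,0.47,0],[0,0,0]],[[0,0,0],[0,0,0]],[[0,0,0],[0,0,0]]]}}

```text
t: 16.77
eef_pos: [0.633, 0.2633, 0.2286]
ee_rot: [-180.0, 0.0, 90.4]
ft_force: [-0.8, 0.4, 0.6]
grip_width: 0.0853
finger_force: 0.0
```

```bash
python3 look.py wrist w5; python3 look.py side s5; python3 go.py .6325 .268 .0633 90
```

```text
[0.6329 0.2628 0.2291]
orange [114. 309.] 2751 [0.4398 0.1736 0.0558] [427.3 155.6] [59.7 50.5] 70.6
orange [138. 471.] 131 [ 0.426  -0.0436  0.0569] [426.  -46.9] [17.5 13.6] 78.3
blue [317. 217.] 906 [0.6331 0.269  0.0774] [633.2 268.9] [37.3 37.2] 51.4
[0.6329 0.2626 0.2295]
orange [358. 188.] 383 [ 0.6067 -0.2522  0.0254] [ 607.1 -263.3] [106.3  53.9] 42.6
orange [389. 254.] 519 [ 0.4418 -0.0388  0.0513] [449.5 -61.3] [49.6 60.1] 16.3
orange [354. 334.] 889 [0.4169 0.1744 0.0532] [425.2 156.8] [58.9 51.2] 69.7
blue [213. 318.] 186 [0.631  0.2711 0.0758] [633.1 269.8] [37.6 37.5] 74.8
red [376. 153.] 98 [ 0.5809 -0.2823  0.1207] [ 582.4 -285.4] [24.  18.8] 28.0
red [439. 176.] 321 [ 0.4376 -0.3365  0.07  ] [ 440.  -360.1] [38.8 68.5] 4.7
t 16.875 q [ 22.5  30.3  22.7  82.3  -0.  112.2] rot [179.98   0.    90.3 ]
shift/100mm [-0.004  0.054 -1.662] turn/90 [ 0.      0.0002 -0.0033]
```

Emit:
{"api": "carry_out", "payload": {"targets": [[[0,0.06,-0.4],[0,0,0]],[[0,0,-0.4],[0,0,0]],[[0,0,-0.4],[0,0,0]],[[0,0,-0.3],[0,0,0]],[[0,0,-0.16],[0,0,0]],[[0,0,0],[0,0,0]]]}}

```text
t: 17.62
eef_pos: [0.6327, 0.269, 0.063]
ee_rot: [-180.0, 0.0, 90.3]
ft_force: [0.2, -1.3, 0.3]
grip_width: 0.0854
finger_force: 0.0
```

Emit:
{"api": "carry_out", "payload": {"targets": [[[0,0,0],[0,0,0]],[[0,0,0],[0,0,0]],[[0,0,0],[0,0,0]],[[0,0,0],[0,0,0]],[[0,0,0],[0,0,0]],[[0,0,0],[0,0,0]],[[0,0,0],[0,0,0]]], "grip": 1}}

```text
t: 18.5
eef_pos: [0.6335, 0.2701, 0.0648]
ee_rot: [179.9, -0.1, 90.4]
ft_force: [-1.6, -0.6, 6.3]
grip_width: 0.0384
finger_force: 59.9
```

```bash
python3 go.py .6325 .268 .21 90
```

```text
t 18.5 q [ 23.1  34.9   6.3  61.2   0.  112.7] rot [ 1.7987e+02 -5.0000e-02  9.0370e+01]
shift/100mm [-0.01  -0.021  1.452] turn/90 [-0.0006  0.0014 -0.0041]
```

Emit:
{"api": "carry_out", "payload": {"targets": [[[0,0,0.3],[0,0,0]],[[0,0,0.4],[0,0,0]],[[0,0,0.4],[0,0,0]],[[0,0,0.4],[0,0,0]],[[-0.25,0.04,0],[0,0,0]],[[-0.4,0.1,0],[0,0,0]],[[-0.4,0.1,0],[0,0,0]],[[-0.4,0.1,0],[0,0,0]],[[-0.3,0.1,0],[0,0,0]],[[-0.2,0.04,0],[0,0,0]],[[0,0,0],[0,0,0]],[[0,0,0],[0,0,0]]]}}

```text
t: 20.0
eef_pos: [0.4388, 0.3179, 0.2134]
ee_rot: [179.9, -0.0, 90.4]
ft_force: [-0.3, 0.0, -1.3]
grip_width: 0.0384
finger_force: 61.2
```

```bash
python3 go.py .4265 .324 .2 90; python3 - <<'E'
from h import *
import os
C,p,d=snap("side","pics/s6.png"); P=cloud(C,d); m=(P[:,:,2]>.1)&(P[:,:,2]<.3)&(d>0)
hsv=cv2.cvtColor(p,cv2.COLOR_RGB2HSV); b=cv2.inRange(hsv,*map(np.array,COL["blue"]))>0
h=b&m&(abs(P[:,:,0]-.43)<.1)&(abs(P[:,:,1]-.32)<.1); Q=P[h]; print(len(Q),Q.min(0),Q.max(0))
# caps centres
top=Q[:,2].max(); print("hub top",top)
n,l,st,ce=cv2.connectedComponentsWithStats(h.astype(np.uint8))
for i in range(1,n):
    if st[i,4]>20: print(ce[i].round(),st[i,4],np.median(P[l==i],0).round(4))
# spindle from earlier images s4 via cams
z=cv2.imread("pics/s4.png")[:,:,::-1]
cv2.imwrite("pics/crop6.png",cv2.resize(np.hstack([p[250:480,180:400],z[250:480,180:400]])[:,:,::-1],None,fx=1.7,fy=1.7))
E
```

```text
t 20.0 q [ 35.9  15.9  -2.3  71.7  -0.  125.6] rot [ 1.7993e+02 -3.0000e-02  9.0350e+01]
shift/100mm [-0.123  0.061 -0.134] turn/90 [-0.0003  0.0008 -0.0039]
1531 [0.38401166 0.27576435 0.18212312] [0.4846113  0.36571927 0.26099942]
hub top 0.260999415493524
[293. 338.] 953 [0.4394 0.3293 0.2134]
[265. 339.] 83 [0.4778 0.3295 0.1894]
[329. 351.] 92 [0.3976 0.3071 0.1895]
[265. 356.] 88 [0.4634 0.3513 0.1896]
[318. 367.] 99 [0.3986 0.3328 0.1893]
[278. 370.] 95 [0.4396 0.3601 0.1896]
[298. 374.] 102 [0.4145 0.353  0.1894]
```

View pics/crop6.png

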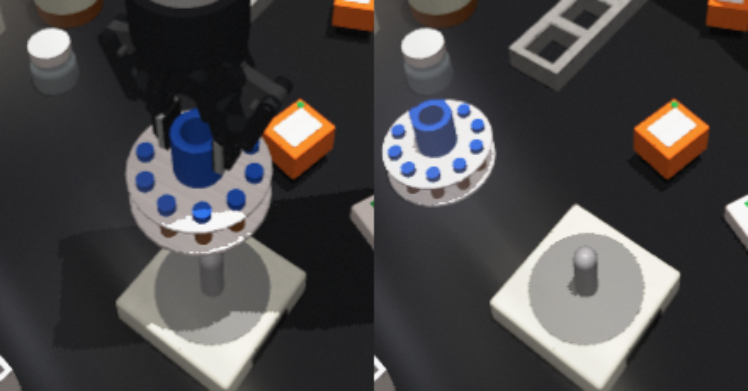

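The turret hangs level in the grip (left crop) above the spindle; the right crop shows the bare drive and spindle tip.

```bash
python3 - <<'E'
from h import *
caps=np.array([[.4778,.3295],[.3976,.3071],[.4634,.3513],[.3986,.3328],[.4396,.3601],[.4145,.3530]])
A=np.c_[2*caps,np.ones(len(caps))]; s=np.linalg.lstsq(A,(caps**2).sum(1),rcond=None)[0]; print("turret ctr",s[:2].round(4),"r",np.sqrt(s[2]+s[0]**2+s[1]**2).round(4),"tcp",bot.state()["eef_pos"].round(4))
for n,f,box in(("side","s4",(235,365,365,479)),("top","t4",(160,255,230,325))):
    p=cv2.imread(f"pics/{f}.png"); C=cam(n); g=p.min(2).astype(int); m=np.zeros(g.shape,np.uint8); x0,y0,x1,y1=box
    m[y0:y1,x0:x1]=(g[y0:y1,x0:x1]>75)*255
    k,l,st,ce=cv2.connectedComponentsWithStats(m); i=1+st[1:,4].argmax()
    v,u=np.nonzero(l==i); hull=cv2.convexHull(np.c_[u,v].astype(np.int32))[:,0]
    # top face rect: for top cam hull ok
    print(n,cv2.minAreaRect((onz(C,hull,.03)[:,:2]*1000).astype(np.float32)))
# spindle in s4: grey blob brightest column
p=cv2.imread("pics/s4.png").astype(int); C=cam("side")
for r in range(390,424,3): print(r,p[r,290:320].mean(1).round().astype(int))
p=cv2.imread("pics/t4.png").astype(int); print()
for r in range(275,304,2): print(r,p[r,176:206].mean(1).round().astype(int))
E
```

```text
turret ctr [0.4377 0.3185] r 0.0416 tcp [0.4389 0.3178 0.2132]
side ((422.8361511230469, 331.1448059082031), (125.96959686279297, 125.97877502441406), 82.53594970703125)
top ((425.96746826171875, 325.0975341796875), (124.4139175415039, 122.57339477539062), 82.55013275146484)
390 [219 162 164 165 164 165 165 165 165 165 165 164 165 166 164 165 165 165
 166 166 166 166 166 166 165 166 166 165 165 164]
393 [164 163 165 166 166 164 164 166 165 165 165 164 165 166 164 166 165 166
 166 166 164 165 166 166 165 166 166 167 165 165]
396 [164 165 165 165 164 165 163 164 163 156 150 162 175 180 183 180 172 161
 152 158 165 164 164 166 165 165 166 165 166 166]
399 [165 164 164 164 164 166 166 151 140 160 174 187 196 207 208 200 192 185
 174 152 124 135 166 166 167 166 166 166 166 166]
402 [164 164 165 164 165 166 145 121 135 154 170 178 184 189 192 185 180 172
 158 144 124 138 166 165 165 165 166 166 167 166]
405 [166 165 166 165 165 167 155 115  94 118 134 145 153 157 157 153 146 138
 123 103  78 118 165 165 165 165 166 166 166 166]
408 [166 165 166 165 166 166 165 132  75  76  80  82  89  95  
[... 1905 characters left out ...]
149 129 104 101
 115 143 172 181 184 183 181 180 182 184 180 181]
295 [184 175 180 177 177 177 179 179 180 178 178 177 179 174 176 178 179 177
 179 181 181 181 181 179 185 181 182 183 182 183]
297 [204 183 177 177 178 175 179 178 178 181 178 177 180 178 182 178 177 182
 179 178 181 179 182 180 179 182 183 181 182 184]
299 [230 210 185 181 175 177 175 178 176 178 176 180 179 179 181 180 180 180
 178 178 180 182 181 182 182 185 179 181 181 183]
301 [239 237 219 186 178 178 176 180 178 180 178 183 177 179 181 180 178 179
 180 182 185 182 179 182 182 179 182 182 182 181]
303 [239 237 236 229 205 186 178 175 178 178 180 176 179 180 180 183 179 180
 178 183 179 182 180 181 179 181 181 182 182 186]
```

```bash
python3 - <<'E'
from h import *
for n,f,seed in(("side","s4",(320,410)),("top","t4",(195,300))):
    p=cv2.imread(f"pics/{f}.png"); C=cam(n); g=cv2.cvtColor(p,cv2.COLOR_BGR2GRAY)
    m=((g>60)&(g<205)).astype(np.uint8); m[:, :]=m; 
    k,l=cv2.connectedComponents(m,connectivity=4); v,u=np.nonzero(l==l[seed[1],seed[0]])
    Q=onz(C,cv2.convexHull(np.c_[u,v].astype(np.int32))[:,0],.03)[:,:2]*1000
    print(n,len(v),cv2.minAreaRect(Q.astype(np.float32)),cv2.minEnclosingCircle(Q.astype(np.float32)))
C=cam("side"); print("dome side z.08",onz(C,[[304,401]],.08)[0,:2])
C=cam("top"); print("dome top z.085",onz(C,[[188.8,290.0]],.082)[0,:2])
E
```

```text
side 3532 ((425.897705078125, 326.76153564453125), (98.75450134277344, 99.8197250366211), 71.0789566040039) ((425.65130615234375, 326.6093444824219), 50.57468032836914)
top 1186 ((426.3522033691406, 326.410400390625), (95.04342651367188, 95.66778564453125), 89.63268280029297) ((426.2710876464844, 326.236328125), 50.371376037597656)
dome side z.08 [0.42466693 0.32755215]
dome top z.085 [0.42601605 0.32564793]
```

Emit:
{"api": "carry_out", "payload": {"targets": [[[-0.12,0.08,-0.2],[0,0,-0.004]],[[0,0,-0.3],[0,0,0]],[[0,0,0],[0,0,0]],[[0,0,-0.1],[0,0,0]],[[0,0,-0.1],[0,0,0]],[[0,0,0],[0,0,0]]]}}

```text
t: 20.8
eef_pos: [0.4259, 0.3256, 0.1428]
ee_rot: [-180.0, 0.0, 90.0]
ft_force: [-0.3, 0.4, -2.0]
grip_width: 0.0384
finger_force: 61.2
```

Emit:
{"api": "carry_out", "payload": {"targets": [[[0,0.01,-0.1],[0,0,0]],[[0,0,-0.1],[0,0,0]],[[0,0,-0.1],[0,0,0]],[[0,0,-0.08],[0,0,0]],[[0,0,-0.05],[0,0,0]],[[0,0,-0.03],[0,0,0]],[[0,0,-0.02],[0,0,0]],[[0,0,0],[0,0,0]]]}}

```text
t: 21.8
eef_pos: [0.426, 0.3269, 0.0953]
ee_rot: [180.0, -0.0, 90.0]
ft_force: [-0.2, 0.2, -1.8]
grip_width: 0.0387
finger_force: 61.3
```

Nearly seated. Release, lift off, look.

Emit:
{"api": "carry_out", "payload": {"targets": [[[0,0,-0.01],[0,0,0]],[[0,0,0],[0,0,0]],[[0,0,0],[0,0,0]],[[0,0,0],[0,0,0]],[[0,0,0],[0,0,0]],[[0,0,0.3],[0,0,0]],[[0,0,0.4],[0,0,0]],[[0,-0.2,0.5],[0,0,-0.1]],[[0,-0.4,0.2],[0,0,-0.11]],[[0,-0.5,0],[0,0,0]],[[0,-0.4,0],[0,0,0]],[[0,0,0],[0,0,0]]], "grip": -1}}

```text
t: 23.3
eef_pos: [0.4258, 0.1748, 0.2346]
ee_rot: [180.0, -0.0, 70.9]
ft_force: [0.0, -0.1, -0.1]
grip_width: 0.0857
finger_force: 0.0
```

```bash
python3 look.py side s7;python3 look.py wrist w7; python3 go.py .4265 .1555 .1 70.3
```

```text
[0.4261 0.176  0.2346]
orange [396. 263.] 74 [ 0.4251 -0.0398  0.0352] [426.4 -39.5] [15.8  5.4] 22.4
orange [354. 334.] 893 [0.4167 0.1747 0.0533] [425.4 156.2] [59.2 50.7] 70.6
blue [319. 381.] 62 [0.4236 0.2852 0.071 ] [424.1 283.7] [10.3 14.2] 29.0
blue [286. 383.] 65 [0.4642 0.3128 0.071 ] [464.8 311.6] [11.6 13.9] 72.7
blue [304. 390.] 155 [0.4313 0.3156 0.0882] [429.8 318. ] [22.4  9.6] 28.8
blue [331. 393.] 72 [0.3991 0.2948 0.0712] [399.4 293.9] [11.4 12.7] 70.8
blue [275. 397.] 60 [0.4664 0.3373 0.071 ] [466.2 337.4] [10.2 13.7] 35.2
blue [310. 409.] 160 [0.4092 0.336  0.0859] [410.4 334.9] [24.5  5.9] 59.1
blue [333. 410.] 75 [0.3853 0.3159 0.0709] [385.5 315.5] [11.  12.8] 58.1
blue [324. 426.] 77 [0.386  0.3419 0.071 ] [386.1 340.9] [11.6 11.3] 84.4
blue [306. 433.] 70 [0.4022 0.3617 0.0714] [401.9 361.6] [10.8 11.3] 28.8
red [439. 176.] 323 [ 0.4375 -0.3361  0.0697] [ 439.8 -360.7] [38.5 66.9] 4.6
[0.4262 0.1768 0.2344]
orange [324. 227.] 2203 [0.4281 0.1678 0.0572] [426.5 155.2] [58.1 49.8] 70.5
orange [403. 393.] 2002 [ 0.4478 -0.0404  0.0528] [450.6 -63. ] [50.4 59.9] 16.1
orange [531. 472.] 68 [ 0.5779 -0.2585  0.0188] [ 577.5 -269.9] [29.3  5.2] 87.2
t 23.4 q [ 22.5   7.6 -10.1  72.3   0.  131.5] rot [ 1.7996e+02 -5.0000e-02  7.1040e+01]
shift/100mm [ 0.003 -0.213 -1.344] turn/90 [-0.0004  0.0006 -0.0082]
```

View pics/w7.png

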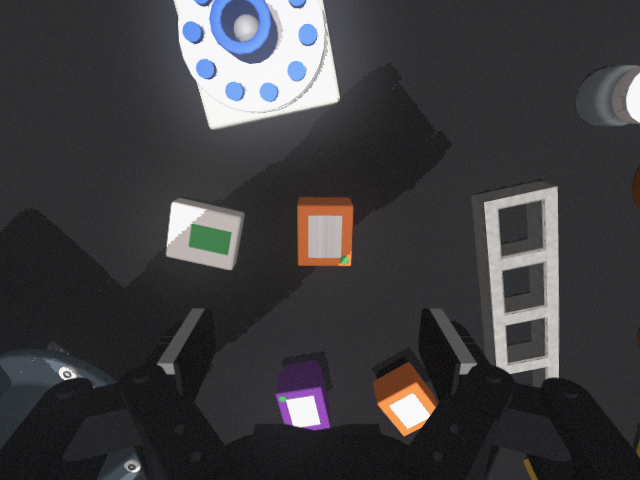

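The fresh turret is seated (caps at z 0.071), with the spindle centred in the bore at (246,28). Relay A is at (325,232), aligned with the jaws.

Emit:
{"api": "carry_out", "payload": {"targets": [[[0,-0.2,0],[0,0,-0.008]],[[0,0,-0.5],[0,0,0]],[[0,0,-0.5],[0,0,0]],[[0,0,-0.5],[0,0,0]],[[0,0,-0.3],[0,0,0]],[[0,0,-0.13],[0,0,0]],[[0,0,0],[0,0,0]]]}}

```text
t: 24.28
eef_pos: [0.4259, 0.1574, 0.041]
ee_rot: [-180.0, 0.0, 70.4]
ft_force: [-0.1, 0.2, 0.7]
grip_width: 0.0856
finger_force: 0.0
```

```bash
python3 go.py .4265 .1555 .041 70.3
```

```text
t 24.275 q [ 20.3  16.7 -30.   43.4  -0.  129.8] rot [-1.7998e+02  2.0000e-02  7.0440e+01]
shift/100mm [ 0.006 -0.019  0.   ] turn/90 [ 0.0001 -0.0003 -0.0015]
```

Emit:
{"api": "carry_out", "payload": {"targets": [[[0.006,-0.02,0],[0,0,0]],[[0,0,0],[0,0,0]],[[0,0,0],[0,0,0]],[[0,0,0],[0,0,0]],[[0,0,0],[0,0,0]],[[0,0,0],[0,0,0]],[[0,0,0],[0,0,0]],[[0,0,0],[0,0,0]]], "grip": 1}}

```text
t: 25.28
eef_pos: [0.4275, 0.1551, 0.0425]
ee_rot: [179.9, -0.1, 70.4]
ft_force: [-2.4, 1.2, 6.5]
grip_width: 0.0491
finger_force: 61.9
```

Emit:
{"api": "carry_out", "payload": {"targets": [[[0,0,0.2],[0,0,0]],[[0,0,0.4],[0,0,0]],[[0,0,0.4],[0,0,0]],[[0.1,0,0.3],[0,0,0.05]],[[0.4,-0.1,0],[0,0,0.1]],[[0.4,-0.2,0],[0,0,0]],[[0.4,-0.2,0],[0,0,0]],[[0.3,-0.1,0],[0,0,0]],[[0,0,0],[0,0,0]],[[0,0,0],[0,0,0]]]}}

```text
t: 26.52
eef_pos: [0.5858, 0.0949, 0.1713]
ee_rot: [-180.0, -0.0, 83.9]
ft_force: [-0.4, 0.6, -1.2]
grip_width: 0.0491
finger_force: 63.1
```

```bash
cat > base.py <<'E'
from h import *
# sockets: dark interior in the wrist / side / top view; rect at z=.03
for n in("wrist","side","top"):
    C,p,d=snap(n,f"pics/b_{n}.png"); print(n,bot.state()["eef_pos"].round(4))
    for r in place_of(n,"relay_base_hole0"): print("  net",round(r["score"],2),onz(C,r["position"],.03)[0,:2].round(4))
    P=cloud(C,d); m=((d>0)&(abs(P[:,:,2]-.03)<.005)&(abs(P[:,:,0]-.6)<.09)&(abs(P[:,:,1]+.008)<.17)).astype(np.uint8)
    g=cv2.cvtColor(p,cv2.COLOR_RGB2GRAY); m&=(g>70)
    k,l,st,ce=cv2.connectedComponentsWithStats(m)
    if k<2: continue
    m=(l==1+st[1:,4].argmax()).astype(np.uint8)
    v,u=np.nonzero(m); Q=onz(C,np.c_[u,v],.03)[:,:2]*1000
    print("  block",cv2.minAreaRect(Q.astype(np.float32)))
    cs,h=cv2.findContours(m,cv2.RETR_CCOMP,cv2.CHAIN_APPROX_NONE)
    for c,hh in zip(cs,h[0]):
        if hh[3]>=0 and len(c)>20:
            r=cv2.minAreaRect((onz(C,c[:,0],.03)[:,:2]*1000).astype(np.float32)); print("  hole",np.round(r[0],1),np.round(r[1],1),round(r[2],1))
E
python3 base.py; python3 go.py .6067 .0906 .2 84
```

```text
wrist [0.5856 0.0951 0.1714]
  net 0.81 [ 0.5873 -0.1082]
  net 0.67 [ 0.7536 -0.0835]
  block ((607.8602905273438, 79.54966735839844), (95.3923110961914, 70.43550872802734), 83.81436157226562)
side [0.5857 0.0953 0.1716]
  net 0.96 [ 0.5947 -0.0374]
  net 0.87 [0.6056 0.023 ]
  net 0.69 [ 0.5866 -0.1159]
  net 0.61 [0.6036 0.098 ]
  block ((597.3131713867188, -6.553619384765625), (270.5990295410156, 70.40618133544922), 83.77494812011719)
  hole [608.8  93.5] [54.3 46.1] 84.5
  hole [599.1  28.1] [52.9 45.8] 83.2
  hole [593.  -38.3] [55.5 44.9] 82.9
  hole [ 585.7 -102.6] [54.2 45.3] 83.4
top [0.586  0.0953 0.1717]
  net 0.69 [ 0.5878 -0.032 ]
  net 0.65 [0.6077 0.0893]
  net 0.58 [0.6039 0.0218]
  block ((594.5814819335938, -35.48468017578125), (211.41973876953125, 70.22276306152344), 83.94989776611328)
  hole [ 589.  -104.6] [56.7 50.1] 84.2
  hole [593.5 -38.6] [60.  55.1] 89.3
  hole [600.7  24.8] [58.  48.6] 83.7
t 26.825 q [  9.2  22.1   0.6  68.4   0.  105.3] rot [ 1.7996e+02 -2.0000e-02  8.3920e+01]
shift/100mm [ 0.205 -0.046  0.284] turn/90 [-0.0002  0.0005  0.0009]
```

View pics/b_wrist.png

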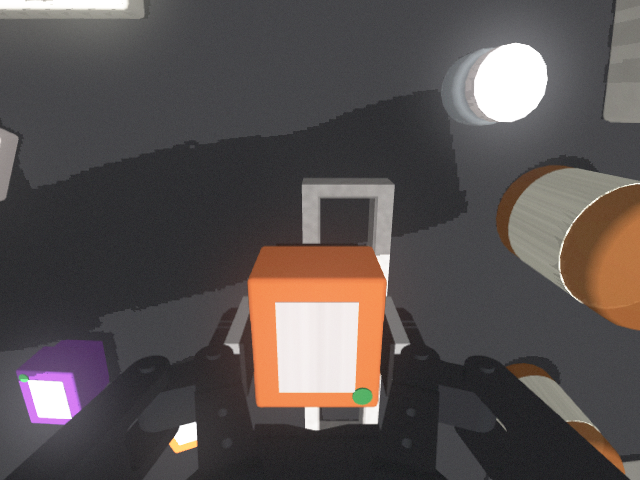

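The relay sits square in the jaws (318,330), with socket +99 just beyond at (345,215). Base centre ≈ (0.598, −0.0067), yaw −6.2°, from all three views.

Emit:
{"api": "carry_out", "payload": {"targets": [[[0.22,-0.036,0],[0,0,0]],[[0,0,0],[0,0,0]],[[0,0,-0.4],[0,0,0]],[[0,0,-0.3],[0,0,0]],[[0,0,-0.2],[0,0,0]],[[0,0,0],[0,0,0]],[[0,0,0],[0,0,0]]]}}

```text
t: 27.7
eef_pos: [0.6088, 0.0915, 0.0822]
ee_rot: [179.9, -0.0, 83.9]
ft_force: [1.2, -0.0, -1.4]
grip_width: 0.0489
finger_force: 63.1
```

```bash
python3 go.py .6085 .0915 .0525 83.8
```

```text
t 27.7 q [  8.5  27.6  -4.3  58.    0.  104.6] rot [ 1.7992e+02 -3.0000e-02  8.3890e+01]
shift/100mm [-0.003  0.    -0.297] turn/90 [-0.0003  0.0009 -0.001 ]
```

Emit:
{"api": "carry_out", "payload": {"targets": [[[0,0,-0.06],[0,0,0]],[[0,0,-0.05],[0,0,0]],[[0,0,-0.04],[0,0,0]],[[0,0,0],[0,0,0]]]}}

```text
t: 28.2
eef_pos: [0.6083, 0.0912, 0.0658]
ee_rot: [-180.0, -0.0, 83.9]
ft_force: [-0.8, -0.5, -1.5]
grip_width: 0.049
finger_force: 63.1
```

Emit:
{"api": "carry_out", "payload": {"targets": [[[0,0,-0.05],[0,0,0]],[[0,0,-0.04],[0,0,0]],[[0,0,-0.03],[0,0,0]],[[0,0,-0.015],[0,0,0]],[[0,0,0],[0,0,0]],[[0,0,0],[0,0,0]]]}}

```text
t: 28.95
eef_pos: [0.6087, 0.0913, 0.0528]
ee_rot: [180.0, -0.0, 83.9]
ft_force: [0.3, 0.0, -1.4]
grip_width: 0.0489
finger_force: 63.1
```

Emit:
{"api": "carry_out", "payload": {"targets": [[[0,0,-0.012],[0,0,0]],[[0,0,0],[0,0,0]]]}}

```text
t: 29.2
eef_pos: [0.6088, 0.0913, 0.0526]
ee_rot: [179.9, -0.0, 83.9]
ft_force: [-2.8, -0.7, 7.0]
grip_width: 0.049
finger_force: 64.2
```

Emit:
{"api": "carry_out", "payload": {"targets": [[[0,0,0],[0,0,0]],[[0,0,0],[0,0,0]],[[0,0,0],[0,0,0]],[[0,0,0],[0,0,0]],[[0,0,0.3],[0,0,0]],[[0,0,0.5],[0,0,0]],[[-0.1,-0.1,0.5],[0,0,0.1]],[[-0.4,-0.4,0.2],[0,0,0.1]],[[-0.4,-0.4,0],[0,0,0.05]],[[-0.4,-0.4,0],[0,0,0]],[[-0.28,-0.2,0],[0,0,0]],[[0,0,0],[0,0,0]]], "grip": -1}}

```text
t: 30.7
eef_pos: [0.4489, -0.0598, 0.202]
ee_rot: [180.0, -0.0, 106.2]
ft_force: [0.4, -0.7, 0.6]
grip_width: 0.0852
finger_force: 0.0
```

```bash
python3 look.py side s9;python3 look.py wrist w9; python3 go.py .4505 -.0627 .041 106.2
```

```text
[ 0.4504 -0.0592  0.202 ]
orange [356. 189.] 347 [ 0.6124 -0.2514  0.0238] [ 607.  -261.4] [105.9  52.2] 41.1
orange [389. 254.] 521 [ 0.4423 -0.0385  0.0518] [449.8 -62.3] [49.4 62.2] 15.5
orange [284. 271.] 686 [0.5928 0.1128 0.0592] [603.5  70.6] [104.3  50.9] 82.9
blue [319. 381.] 61 [0.4232 0.2852 0.0712] [423.3 285.3] [10.3 12.5] 28.5
blue [286. 383.] 65 [0.4645 0.3119 0.0706] [464.9 311.8] [11.7 13.2] 70.4
blue [304. 390.] 153 [0.4319 0.3157 0.0879] [429.7 318.2] [22.3  9.1] 28.7
blue [331. 393.] 72 [0.3991 0.2949 0.0711] [399.9 293.9] [11.2 13.2] 44.0
blue [275. 397.] 60 [0.4662 0.3376 0.0713] [465.9 337.8] [10.  13.8] 33.1
blue [311. 408.] 153 [0.4089 0.3357 0.0865] [410.2 334.6] [23.1  4.8] 58.5
blue [333. 410.] 77 [0.3851 0.3162 0.0711] [385.4 315.3] [11.1 12.2] 27.8
blue [324. 426.] 77 [0.386  0.3421 0.0714] [385.8 341. ] [10.8 11.4] 28.6
blue [306. 433.] 69 [0.4019 0.3619 0.0713] [402.  361.5] [10.7 11.7] 30.1
red [440. 179.] 194 [ 0.4318 -0.3337  0.0631] [ 426.8 -359.3] [71.3 23.4] 69.1
[ 0.4511 -0.0588  0.2019]
orange [558. 101.] 881 [0.5861 0.07   0.0578] [593.5  80.5] [38.7 74.1] 34.4
orange [318. 210.] 2016 [ 0.4475 -0.0431  0.057 ] [450.1 -62.2] [49.5 55.4] 16.0
orange [399. 418.] 867 [ 0.6007 -0.2538  0.0234] [ 605.6 -253.5] [68.5 19.6] 25.3
t 30.8 q [ -7.4   7.9 -14.6  67.4   0.   66.2] rot [179.9    0.   106.34]
shift/100mm [-0.006 -0.039 -1.609] turn/90 [-0.0003  0.0011 -0.0016]
```

View pics/s9.png

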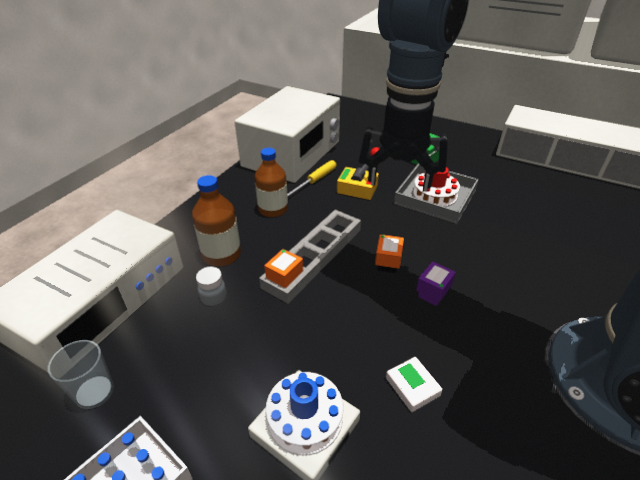

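Relay A is in its socket (284,266), turret and tray fine, relay B at (390,250) directly under the jaws.

Emit:
{"api": "carry_out", "payload": {"targets": [[[-0.005,-0.038,-0.4],[0,0,0]],[[0,0,-0.5],[0,0,0]],[[0,0,-0.4],[0,0,0]],[[0,0,-0.2],[0,0,0]],[[0,0,-0.11],[0,0,0]],[[0,0,0],[0,0,0]],[[0,0,0],[0,0,0]]]}}

```text
t: 31.68
eef_pos: [0.451, -0.0624, 0.0413]
ee_rot: [179.9, 0.0, 106.4]
ft_force: [-1.1, 0.2, 0.2]
grip_width: 0.0857
finger_force: 0.0
```

Emit:
{"api": "carry_out", "payload": {"targets": [[[0,0,0],[0,0,0]],[[0,0,0],[0,0,0]],[[0,0,0],[0,0,0]],[[0,0,0],[0,0,0]],[[0,0,0],[0,0,0]],[[0,0,0],[0,0,0]],[[0,0,0],[0,0,0]]], "grip": 1}}

```text
t: 32.55
eef_pos: [0.4504, -0.0626, 0.0413]
ee_rot: [179.9, 0.0, 106.4]
ft_force: [-1.7, 0.6, 6.9]
grip_width: 0.049
finger_force: 62.2
```

Emit:
{"api": "carry_out", "payload": {"targets": [[[0,0,0.2],[0,0,0]],[[0,0,0.4],[0,0,0]],[[0,0,0.4],[0,0,0]],[[0.1,0,0.3],[0,0,-0.1]],[[0.4,0.05,0],[0,0,-0.1]],[[0.4,0.05,0],[0,0,-0.048]],[[0.35,0.08,0],[0,0,0]],[[0.19,0.05,0],[0,0,0]],[[0,0,0],[0,0,0]],[[0,0,0],[0,0,0]]]}}

```text
t: 33.8
eef_pos: [0.5932, -0.0397, 0.1703]
ee_rot: [-180.0, -0.0, 84.1]
ft_force: [0.6, -0.6, -1.2]
grip_width: 0.049
finger_force: 62.9
```

```bash
python3 go.py .5943 -.0395 .0525 83.9
```

```text
t 33.8 q [-3.8 22.3  0.7 68.4  0.  92.1] rot [-1.7996e+02 -1.0000e-02  8.4060e+01]
shift/100mm [ 0.011  0.002 -1.178] turn/90 [-0.0001 -0.0004 -0.0018]
```

Emit:
{"api": "carry_out", "payload": {"targets": [[[0.012,0,-0.2],[0,0,-0.002]],[[0,0,-0.4],[0,0,0]],[[0,0,-0.2],[0,0,0]],[[0,0,-0.1],[0,0,0]],[[0,0,0],[0,0,0]],[[0,0,-0.06],[0,0,0]],[[0,0,-0.05],[0,0,0]],[[0,0,-0.04],[0,0,0]],[[0,0,0],[0,0,0]]]}}

```text
t: 34.92
eef_pos: [0.5951, -0.0395, 0.0652]
ee_rot: [-180.0, -0.0, 83.9]
ft_force: [-0.5, -0.8, -1.0]
grip_width: 0.0489
finger_force: 62.8
```

Emit:
{"api": "carry_out", "payload": {"targets": [[[0,0,-0.05],[0,0,0]],[[0,0,-0.04],[0,0,0]],[[0,0,-0.03],[0,0,0]],[[0,0,-0.02],[0,0,0]],[[0,0,0],[0,0,0]],[[0,0,0],[0,0,0]]]}}

```text
t: 35.67
eef_pos: [0.5954, -0.0395, 0.0516]
ee_rot: [180.0, -0.0, 83.9]
ft_force: [0.6, -0.1, -1.6]
grip_width: 0.0489
finger_force: 62.8
```

Press slightly, release, lift away and check.

Emit:
{"api": "carry_out", "payload": {"targets": [[[0,0,-0.013],[0,0,0]],[[0,0,0],[0,0,0]]]}}

```text
t: 35.92
eef_pos: [0.5954, -0.0395, 0.0513]
ee_rot: [179.9, -0.0, 83.9]
ft_force: [-3.9, 0.5, 9.3]
grip_width: 0.0491
finger_force: 64.0
```

Emit:
{"api": "carry_out", "payload": {"targets": [[[0,0,0],[0,0,0]],[[0,0,0],[0,0,0]],[[0,0,0],[0,0,0]],[[0,0,0],[0,0,0]],[[0,0,0.3],[0,0,0]],[[0,0,0.5],[0,0,0]],[[-0.1,0,0.5],[0,0,0]],[[-0.4,0,0.4],[0,0,0]],[[-0.4,0,0.3],[0,0,0]],[[-0.4,0,0],[0,0,0]],[[0,0,0],[0,0,0]],[[0,0,0],[0,0,0]]], "grip": -1}}

```text
t: 37.42
eef_pos: [0.4659, -0.0396, 0.2504]
ee_rot: [179.9, -0.0, 83.9]
ft_force: [0.3, 0.8, -0.8]
grip_width: 0.0854
finger_force: 0.0
```

```bash
python3 look.py side s10;python3 look.py wrist w10; python3 - <<'E'
from h import *
for n in("side","wrist"):
    C,p,d=snap(n); P=cloud(C,d); hsv=cv2.cvtColor(p,cv2.COLOR_RGB2HSV)
    for nm,c in(("A",(.6085,.0914)),("B",(.5944,-.0397))):
        m=(d>0)&(abs(P[:,:,2]-.066)<.006)&(abs(P[:,:,0]-c[0])<.045)&(abs(P[:,:,1]-c[1])<.045); Q=P[m]
        A=np.c_[Q[:,:2]-Q[:,:2].mean(0),np.ones(len(Q))]; k=np.linalg.lstsq(A,Q[:,2],rcond=None)[0]
        print(n,nm,len(Q),"z",k[2].round(4),"slope",k[:2].round(3),cv2.minAreaRect((Q[:,:2]*1000).astype(np.float32)))
E
```

```text
[ 0.4661 -0.0395  0.2502]
orange [358. 188.] 379 [ 0.606  -0.2521  0.0254] [ 606.6 -262.7] [103.8  51.7] 44.2
orange [322. 234.] 576 [ 0.5816 -0.0164  0.058 ] [590.9 -66.4] [117.2  51.2] 84.1
orange [284. 271.] 690 [0.5926 0.1128 0.0592] [604.   71.4] [104.   51.8] 82.2
blue [319. 381.] 62 [0.4235 0.2851 0.0711] [423.8 284.5] [10.9 12.6] 46.7
blue [286. 383.] 65 [0.4643 0.3124 0.0712] [464.9 312. ] [11.6 13.4] 75.3
blue [304. 390.] 155 [0.4315 0.3155 0.0882] [429.8 318.4] [22.2  9.5] 31.7
blue [331. 393.] 72 [0.3994 0.2948 0.071 ] [399.3 293.6] [12.  12.3] 3.0
blue [275. 397.] 61 [0.4659 0.3378 0.0711] [466.1 337.4] [10.1 12.1] 33.9
blue [311. 408.] 162 [0.4091 0.3359 0.0863] [410.5 335.3] [24.8  4.8] 58.5
blue [333. 410.] 76 [0.385  0.3161 0.071 ] [385.7 315.2] [11.2 12.6] 50.6
blue [324. 426.] 77 [0.3861 0.3418 0.0713] [385.8 340.9] [10.8 12.1] 28.7
blue [306. 433.] 69 [0.402  0.3615 0.0717] [402.6 361.5] [10.9 12.5] 53.1
red [376. 153.] 94 [ 0.5819 -0.2824  0.121 ] [ 582.7 -285.8] [23.9 24.2] 25.3
red [439. 176.] 322 [ 0.4377 -0.3366  0.0697] [ 440.  -363.8] [38.2 71.2] 4.4
[ 0.4662 -0.0395  0.2499]
orange [438. 199.] 457 [ 0.5741 -0.0411  0.0671] [575.2 -37.3] [56.  11.2] 80.5
orange [493. 356.] 210 [ 0.6543 -0.246   0.0253] [ 654.6 -245.7] [18.1  3.6] 5.7
orange [432. 396.] 84 [ 0.5809 -0.2933  0.0282] [ 581.  -292.1] [ 1.9 55.4] 8.5
side A 607 z 0.0657 slope [ 0.023 -0.018] ((606.7626342773438, 92.53953552246094), (59.29889678955078, 51.196861267089844), 82.06714630126953)
side B 468 z 0.0657 slope [ 0.016 -0.027] ((593.9258422851562, -38.150718688964844), (60.261714935302734, 51.640655517578125), 84.3018569946289)
wrist A 4892 z 0.0673 slope [0.019 0.005] ((607.9786987304688, 88.04838562011719), (53.36992263793945, 51.366676330566406), 83.05317687988281)
wrist B 3705 z 0.0672 slope [ 0.018 -0.011] ((595.2064819335938, -40.224884033203125), (58.16761779785156, 50.381256103515625), 83.71752166748047)
```

View pics/s10.png

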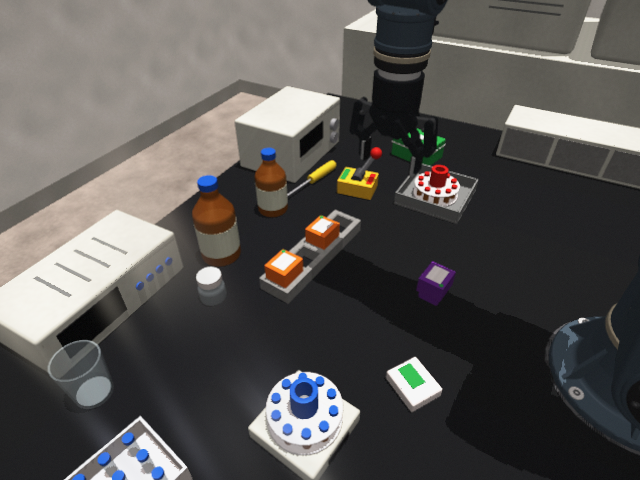

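Both relays are home (tops at z ≈ 0.066), the blue turret is seated, the red one is in the tray, and the lever is still off at (376,153). Now I'll switch it on.

Emit:
{"api": "carry_out", "payload": {"targets": [[[0.1,-0.4,0],[0,0,0.08]],[[0.1,-0.5,0],[0,0,0.08]],[[0.1,-0.5,0],[0,0,0]],[[0.1,-0.5,0],[0,0,0]],[[0.1,-0.4,0],[0,0,0]],[[0.15,-0.22,0],[0,0,0]],[[0,0,0],[0,0,0]],[[0,0,0],[0,0,0]]], "grip": 1}}

```text
t: 38.62
eef_pos: [0.5302, -0.2911, 0.2495]
ee_rot: [-180.0, -0.1, 98.3]
ft_force: [-0.3, -0.6, -0.8]
grip_width: 0.0001
finger_force: 0.0
```

```bash
python3 go.py .538 -.292 .117 98.3
```

```text
t 38.625 q [-28.8  21.6  11.4  79.8   0.   52.9] rot [-1.7996e+02 -7.0000e-02  9.8290e+01]
shift/100mm [ 0.078 -0.009 -1.325] turn/90 [-0.0008 -0.0005  0.0001]
```

Emit:
{"api": "carry_out", "payload": {"targets": [[[0,0,-0.5],[0,0,0]],[[0,0,-0.5],[0,0,0]],[[0,0,-0.33],[0,0,0]],[[0.2,0.02,0],[0,0,0]],[[0.2,0.03,0],[0,0,0]],[[0.2,0.03,0.05],[0,0,0]],[[0.2,0.03,0],[0,0,0]],[[0.15,0.02,-0.05],[0,0,0]],[[0.1,0.01,0],[0,0,0]],[[0,0,0],[0,0,0]]]}}

```text
t: 39.88
eef_pos: [0.6356, -0.2771, 0.1168]
ee_rot: [180.0, -0.0, 98.3]
ft_force: [0.3, -0.6, -0.2]
grip_width: -0.0007
finger_force: 0.0
```

Emit:
{"api": "carry_out", "payload": {"targets": [[[0.05,0.007,0],[0,0,0]],[[0.03,0.004,0],[0,0,0]],[[0,0,0],[0,0,0]]]}}

```text
t: 40.25
eef_pos: [0.6389, -0.2769, 0.117]
ee_rot: [-179.6, -0.1, 98.2]
ft_force: [-17.9, -0.9, 6.1]
grip_width: 0.0001
finger_force: 8.7
```

Hard stop reached. Back off, rise and check.

Emit:
{"api": "carry_out", "payload": {"targets": [[[-0.3,-0.04,0],[0,0,0]],[[-0.2,0,0.4],[0,0,0]],[[0,0,0.5],[0,0,0]],[[-0.3,0.1,0.5],[0,0,0]],[[-0.4,0.3,0.2],[0,0,0]],[[-0.4,0.3,0],[0,0,0]],[[-0.4,0.3,0],[0,0,0]],[[0,0,0],[0,0,0]],[[0,0,0],[0,0,0]]]}}

```text
t: 41.38
eef_pos: [0.4437, -0.1807, 0.278]
ee_rot: [179.9, 0.0, 98.3]
ft_force: [0.1, 0.4, -0.4]
grip_width: -0.0002
finger_force: 0.0
```

```bash
python3 look.py side s11; python3 - <<'E'
from h import *
print(bot.state()["ft_force"])
E
```

```text
[ 0.4441 -0.181   0.2776]
orange [357. 188.] 357 [ 0.6111 -0.2517  0.0244] [ 605.9 -261. ] [104.9  51.1] 41.5
orange [322. 234.] 564 [ 0.5813 -0.0156  0.0581] [590.5 -67.1] [118.6  52.1] 83.8
orange [284. 271.] 686 [0.5931 0.113  0.059 ] [604.4  71.2] [103.6  51.8] 83.1
blue [319. 381.] 61 [0.4232 0.285  0.0708] [423.6 284.7] [10.3 13. ] 29.1
blue [286. 384.] 67 [0.4647 0.3122 0.0706] [464.3 311.4] [12.6 12.6] 14.8
blue [304. 390.] 154 [0.4318 0.3156 0.0874] [429.7 318. ] [22.3 10. ] 28.9
blue [331. 393.] 72 [0.3993 0.2948 0.0709] [400.3 293.4] [11.7 12.9] 38.8
blue [275. 397.] 60 [0.4662 0.3379 0.0712] [466.1 337.5] [10.1 12.6] 35.1
blue [311. 408.] 153 [0.409  0.3361 0.0861] [411.1 335.3] [25.2  5.9] 55.5
blue [333. 410.] 76 [0.3853 0.3163 0.0711] [385.4 315.5] [11.2 13.1] 65.6
blue [324. 426.] 76 [0.3863 0.3421 0.0711] [386.1 340.5] [10.8 12.7] 28.6
blue [306. 433.] 69 [0.402  0.3618 0.0717] [402.1 361.3] [10.8 11.4] 28.9
red [344. 147.] 92 [ 0.661  -0.2702  0.1205] [ 662.2 -274.6] [24.6 21.1] 69.1
red [439. 176.] 322 [ 0.4377 -0.3365  0.0694] [ 440.1 -360.1] [38.4 69.6] 3.8
[-0.08547119  0.1060733   0.4199422 ]
```

View pics/s11.png

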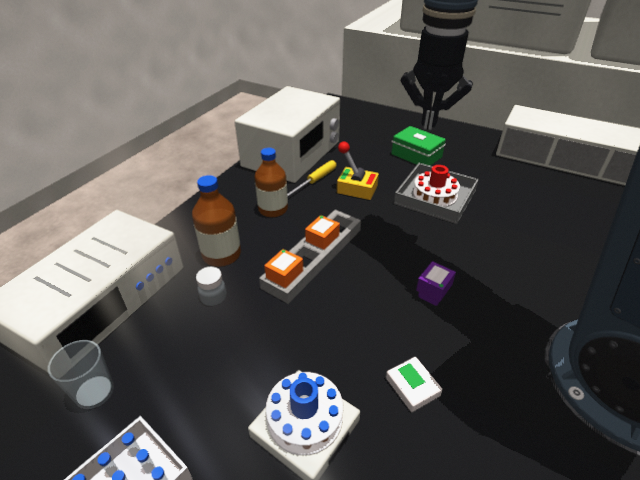

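The lever is on (ball at (344,147), slightly past its starting pixel), everything is in place and the robot is clear.

```bash
python3 -c "
from rig import bot
print(bot.finish_job())"
```

```text
the job is handed in; nothing more can be done
None
```

The job is handed in. The isolator is back on, the red turret is flat in the tray, the blue turret is seated on the spindle, and both orange relays (only two were on the bench) are home; the last camera check showed the bottles and jar still standing, and `finish_job()` returned no verdict.

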